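# Tip the spare-parts carton onto the check-in outline and scan it

### The arm

A 7-joint arm with a two-finger parallel gripper is mounted at the origin on the work surface. World frame = base frame: x ahead of the robot, y to its left, z up, the work surface at z = 0. Lengths are in m, angles in rad, forces in N, time in s.
With the tool pointing down it reaches from about 0.425 to 0.925 m from the base axis. Payload 6.8 kg.
Tool frame: the origin (TCP) lies at the very end of the fingers, on their centre line; the grasp point (between the pads) lies 19 mm behind it; z points along the fingers, y is the line along which they close (so a half turn about z gives the same grasp; the last joint's range is limited). The gripper opens to 85 mm and grips with 20 to 120 N. Pads are 22 mm wide; open, the fingers measure 114 mm over their backs; the gripper's body (76 mm by 85 mm) begins 54 mm behind the grasp point. The pads swing forward as they close: fully open they stand 13 mm farther back than shut.
Start: joints at [1.098, 0.477, 0.022, 1.555, -0.011, 1.109, -0.083], TCP at [0.241, -0.631, 0.231] pointing down, gripper open.
Joint ranges: [-2.96, 2.96], [-0.34, 2.1], [-1.41, 1.46], [0.24, 2.44], [-1.37, 4.51], [0.17, 1.92], [-2.96, 2.96]. Speed limits (rad/s): [2.39, 2.39, 3.14, 3.14, 3.14, 3.14, 3.14].

### API

Orientations are given as a rotation vector (axis times angle).
In Python, from bench import get_obs, viewer, r gives the robot as it stands. The module is installed in compiled form; this text tells all that it offers.
- The arm moves only by the tool play_rows, never from a script. Its argument "commands" is a list that holds one entry, the list of rows, each a list of 5 numbers: the gripper's target within -1 to 1 (shut at 1, half-way at 0, fully open at -1), then the shift along the tool's x, y, z scaled (see below), then the turn about the tool's z scaled (see below). A call has 1 to 12 rows; each row is the pose to reach, as a shift and turn from the pose commanded when the call began, along the tool's axes at that moment; what a row does not reach only later rows make up. The controller multiplies each number of a shift by 0.2 m and each number of a turn by pi/2 rad. A row lasts 1/12 s, in which the tool goes at most 41.7 mm and 7.16 degrees, less where a joint would pass 70% of its speed; a pose out of reach is approached as far as the arm can. A call with a number of a shift or a turn outside -1 to 1 is refused whole. A call with a gripper value outside its range is refused whole. The fingers move at their own pace and stop on an object; "grip_force" is the grip in N (left out, the last holds). Time passes only in rows, so rows that repeat a pose let the fingers close. It gives the time, the measured TCP pose, the force, the opening and the grip force at its end, in the units of the state.
- get_obs(): the state, without advancing time (a new reading comes with each control period).
- viewer.grab_frame(name): name is "scene" or "top" or "wrist"; returns a dict with "pixels" (420x560x3 uint8, red, green, blue), "fovy" (degrees; the focal length in pixels is half the picture's height over the tangent of half this angle, whatever the lens; pixels are square), "cx", "cy" (the principal point, pixels), "world_to_cam" (4x4, takes a point from world to camera coordinates); the wrist camera has in their place "hand_eye" (4x4, takes a point from camera to tool coordinates, whose origin is the TCP and whose axes are the flange's). Camera axes: x right, y up, looking along -z (the intrinsics and any distortion apply to the point x, -y, -z); pixel columns grow to the right and rows downward; lengths in m; the calibration is good to about 2 mm. The wrist camera is an equidistant fisheye: a pixel r from the principal point sees the ray r / f radians off the axis. A picture is of the moment at which its call begins: read the wrist's pose just before it. There is no depth.
- r.hand_in(): hands the job in; it is judged then, once.
Trained networks look in a picture, given as the dict that the camera call returned (one of the last four; its "shot" number tells which), for a name from the list of things; names that differ only in an ending like _2 or _b are one class to them, and where a whole thing is asked for, a point or a joint stands for the part that bears it (a point fixed in the world has none). Each returns a list of dicts, best first, with "score" (0 to 1); they miss things now and then, are a little off and sometimes report something else, mostly with a low value. They report only what shows in the picture. A call takes as long as a camera call.
- viewer.trace(picture, thing): "pixels" (420x560 bool, what is visible of it) and "rect" ([left, top, right, bottom] in pixels, round what is visible of it).
The state is a dict: "clock": time; "joints": joint angles; "qvel": joint speeds; "tau": joint torques, N m; "tcp_pos": TCP position; "orientation": TCP orientation; "contact_force": force on the tool from outside, world axes, zero at the start; "moment": the same for the moment, N m; "grip_width": finger opening in m; "gripper_force": force on a finger pad.
Only numpy, scipy, OpenCV 4.12 (cv2) and the standard library are available. Lean on these libraries where they do the work, as an engineer would, in place of code of your own. Each camera call takes 0.05 s, during which the arm holds its last target. There are 200 camera calls.

### The job

Push the tall cardboard carton gently near its top, on its labelled face, so that it topples forward and lands flat, label up, wholly inside the white outline on the black mat. Then press the button on the grey console to scan it in, and let go of the button. Do not grip, lift or carry the carton, and leave the other things around the mat as they stand.

Things in the scene. Friction and masses are not known exactly. Their poses are not given: they have to be found in the camera images.
- carton: Tall closed cardboard carton standing on the mat, its foot across the outline's near line: 45 deep (its x), 80 wide (y), 130 tall (z), 0.18-0.35 kg. Origin: centre of underside. It must fall towards its +x (level, to the outline). The face at x = -22.5 has a white label: push it there, 90-115 up. It tips over its lower front edge, which hardly slides, and falls by itself once leaned 20 degrees.
- carton_mid (a point): Centre of the carton, 65 above its underside.
- foot_left (a point): Lower left (+y) corner of the carton's front face (the face turned to the outline, which ends up underneath).
- foot_right (a point): Lower right (-y) corner of the carton's front face (the face turned to the outline, which ends up underneath).
- top_left (a point): Upper left (+y) corner of the carton's front face (the face turned to the outline, which ends up underneath).
- top_right (a point): Upper right (-y) corner of the carton's front face (the face turned to the outline, which ends up underneath).
- mat: Fixed black rubber mat on the bench, 300 (x) by 200 (y) by 4 thick; origin at the centre of its underside. The carton stands on its -x half, the outline is on its +x half.
- outline (a point): Centre of the rectangle outlined in white tape on the mat, on the mat's upper face, 55 along the mat's +x from its centre, axes as the mat. The inside of the outline is 180 (x) by 135 (y); the tape is flat, 8 wide.
- console: Fixed grey console box 90 (x) by 70 (y) by 40 high, at the left or the right of the mat, with a black display strip on its top and the round button in a black housing nearer the robot. Origin at the centre of its underside.
- scan_button_top (a point): Centre of the top of the white round push button (32 across) on top of the console; it is pressed straight down.
- scan_button (a joint): Travel of the button in m: 0 released, 0.006 fully down (about 5 N); it springs back. It counts as pressed beyond 0.004.
- parts_bin: Bystander: loose empty blue open bin 100 by 75 by 50 high, on the other side of the mat from the console. Origin: centre of underside.
- motor: Bystander: dark steel motor standing on end beside the outline at the mat's +y side, 36 across, 80 high with its shaft. Origin: centre of underside.
- small_carton: Bystander: small cardboard carton 50 by 45 by 60 high, standing beside the outline at the mat's -y side. Origin: centre of underside.
- profile: Bystander: offcut of aluminium profile standing on end beyond the mat's +x end, 30 by 30 by 90 high. Origin: centre of underside.

How it is judged:
On the way, in this order (a step that is already met when the one before it is completed fails the run):
1. the carton lies flat, label up, wholly inside the outline, at rest and not touched (angle between carton's own x axis and vertical above 3 rad and x of foot_left in the frame of outline between -0.09 and 0.09 m and y of foot_left in the frame of outline between -0.0675 and 0.0675 m and x of foot_right in the frame of outline between -0.09 and 0.09 m and y of foot_right in the frame of outline between -0.0675 and 0.0675 m and x of top_left in the frame of outline between -0.09 and 0.09 m and y of top_left in the frame of outline between -0.0675 and 0.0675 m and x of top_right in the frame of outline between -0.09 and 0.09 m and y of top_right in the frame of outline between -0.0675 and 0.0675 m and linear speed of carton below 0.02 m/s and angular speed of carton below 0.1 rad/s and contact force between carton and the fingers below 0.1 N), for 0.2 s.
2. the button is pressed (value of joint scan_button above 0.004 m), for 0.04 s.
At the end, for the whole second after the job is handed in: The carton lies at rest on its front face (label up, within about 8 degrees of flat), all four corners inside the 180 x 135 mm white outline, and the button, having been pressed beyond 4 mm after that, is released (angle between carton's own x axis and vertical above 3 rad and x of foot_left in the frame of outline between -0.09 and 0.09 m and y of foot_left in the frame of outline between -0.0675 and 0.0675 m and x of foot_right in the frame of outline between -0.09 and 0.09 m and y of foot_right in the frame of outline between -0.0675 and 0.0675 m and x of top_left in the frame of outline between -0.09 and 0.09 m and y of top_left in the frame of outline between -0.0675 and 0.0675 m and x of top_right in the frame of outline between -0.09 and 0.09 m and y of top_right in the frame of outline between -0.0675 and 0.0675 m and linear speed of carton below 0.02 m/s and angular speed of carton below 0.1 rad/s and value of joint scan_button below 0.002 m); the robot touches nothing.
It fails at once if the carton is lifted or carried (height (world z) of carton_mid above 0.095 m).
It fails at once if the carton is gripped or struck hard (over 20 N from the fingers) (contact force between carton and the fingers above 20 N).
It fails at once if the carton goes over and comes down more than 45 mm off the outline's centre (angle between carton's own z axis and vertical above 1.45 rad and horizontal distance between carton_mid and outline above 0.045 m).
It fails at once if the button is pressed while the carton is not yet lying flat (value of joint scan_button above 0.002 m and not (angle between carton's own x axis and vertical above 3 rad)).
It fails at once if the blue bin, motor, small carton or profile is moved by more than 20 mm or knocked over (distance of any of parts_bin, motor, small_carton, profile from where it was at the start of the episode above 0.02 m or angle between any of parts_bin, motor, small_carton, profile's own z axis and vertical above 0.5 rad).
It also fails if it takes over 42 s, if anything falls off the work surface, if the arm or the gripper's body presses on something with over 40 N, if the wrist force passes 120 N, or if a joint passes its speed limit or range.

## Working session

There is one attempt and no reset: what is moved stays moved. The work goes in short steps, Python scripts to look and compute and a tool call to move; the robot and the scene stay as the last step left them, time stands still between calls to the robot, and variables do not carry over. Pictures are saved under pics/ and viewed, at most 10 in all, crops included, and the job is handed in when it is done.

Besides the shell and the picture viewer there is one more tool, called after "Call:" as name([rows], argument=value, ...), one row to a line, values as JSON. play_rows: Moves the arm, as the interface text tells. Shifts and turns lie within -1 to 1; 1 stands for 0.2 m of shift or pi/2 rad of turn. Its arguments: {"type":"object","properties":{"commands":{"type":"array","items":{"type":"array","items":{"type":"array","items":{"type":"number","minimum":-1,"maximum":1}}}},"grip_force":{"type":"number"}},"required":["commands"]}

```bash
mkdir -p pics
cat > h.py <<'E'
import numpy as np, cv2
from bench import get_obs, viewer, r
from scipy.spatial.transform import Rotation as R
def save(d,n): cv2.imwrite('pics/'+n+'.png', cv2.cvtColor(d['pixels'],cv2.COLOR_RGB2BGR))
def ray(d,uv):
    f=d['pixels'].shape[0]/2/np.tan(np.radians(d['fovy'])/2)
    W=np.linalg.inv(d['world_to_cam'])
    c=np.array([(uv[0]-d['cx'])/f,-(uv[1]-d['cy'])/f,-1.])
    return W[:3,3],W[:3,:3]@c
def onz(d,uv,z):
    o,v=ray(d,uv); return o+v*(z-o[2])/v[2]
def proj(d,p):
    f=d['pixels'].shape[0]/2/np.tan(np.radians(d['fovy'])/2)
    c=d['world_to_cam']@np.append(p,1); return np.array([d['cx']-f*c[0]/c[2], d['cy']+f*c[1]/c[2]])
E
python3 - <<'E'
from h import *
o=get_obs(); print(o['clock'],o['tcp_pos'],o['orientation'],R.from_rotvec(o['orientation']).as_matrix().round(3))
for n in('scene','top'):
    d=viewer.grab_frame(n); save(d,n); print(n,np.linalg.inv(d['world_to_cam'])[:3].round(3),d['fovy'],d['cx'],d['cy'])
    for t in('carton','mat','console','scan_button_top','parts_bin','motor','small_carton','profile'):
        print(t,[(np.round(x['score'],2),x['rect']) for x in viewer.trace(d,t)][:2])
E
```

```text
0.0 [ 0.24060221 -0.6300289   0.23032816] [-3.08771378e+00 -5.69564599e-01  7.13018922e-04] [[ 0.934  0.357 -0.001]
 [ 0.357 -0.934  0.002]
 [-0.    -0.002 -1.   ]]
scene [[-0.267 -0.68   0.683  1.355]
 [ 0.964 -0.176  0.201  0.247]
 [-0.016  0.711  0.703  0.887]] 50.95533351687468 274.6695316155661 210.67265112516512
carton [(np.float64(0.95), [263.7, 178.5, 301.4, 229.5])]
mat [(np.float64(0.71), [228.2, 187.8, 330.0, 285.4])]
console [(np.float64(0.6), [155.4, 166.6, 190.0, 196.3])]
scan_button_top []
parts_bin [(np.float64(0.67), [391.5, 185.0, 425.9, 226.7])]
motor [(np.float64(0.89), [323.3, 223.8, 338.0, 250.2]), (np.float64(0.55), [391.8, 184.5, 424.5, 229.6])]
small_carton [(np.float64(0.7), [209.3, 212.9, 233.6, 243.0])]
profile [(np.float64(0.97), [255.5, 255.4, 272.6, 289.3])]
top [[ 0.024  0.996 -0.088  0.487]
 [-1.     0.023 -0.01   0.005]
 [-0.008  0.088  0.996  1.217]] 54.62437535664143 279.1035107524447 204.13291656219545
carton [(np.float64(0.94), [260.4, 218.4, 292.4, 238.0])]
mat [(np.float64(0.65), [238.3, 165.5, 309.6, 268.8])]
console [(np.float64(0.77), [386.0, 238.3, 414.4, 268.8])]
scan_button_top []
parts_bin [(np.float64(0.88), [148.5, 248.1, 181.0, 287.1])]
motor []
small_carton [(np.float64(0.56), [320.5, 189.0, 338.7, 207.0]), (np.float64(0.36), [259.3, 219.2, 290.3, 235.5])]
profile [(np.float64(0.46), [270.0, 141.5, 283.1, 162.6]), (np.float64(0.32), [260.4, 218.7, 289.6, 234.4])]
```

Run:
```python
import cv2
a=cv2.imread('pics/top.png')[130:310,130:430]; b=cv2.imread('pics/scene.png')[150:300,140:440]
cv2.imwrite('pics/topc.png',cv2.resize(a,None,fx=2.6,fy=2.6,interpolation=cv2.INTER_CUBIC))
cv2.imwrite('pics/scenec.png',cv2.resize(b,None,fx=2.6,fy=2.6,interpolation=cv2.INTER_CUBIC))
```

```text
(no output)
```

View pics/topc.png

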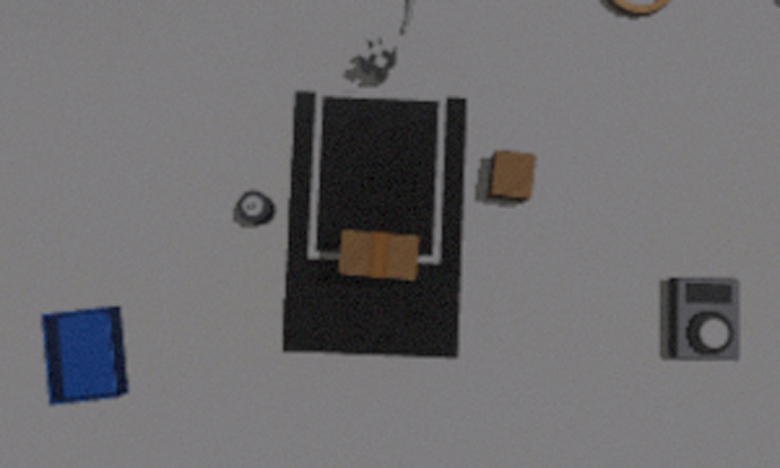

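View pics/scenec.png

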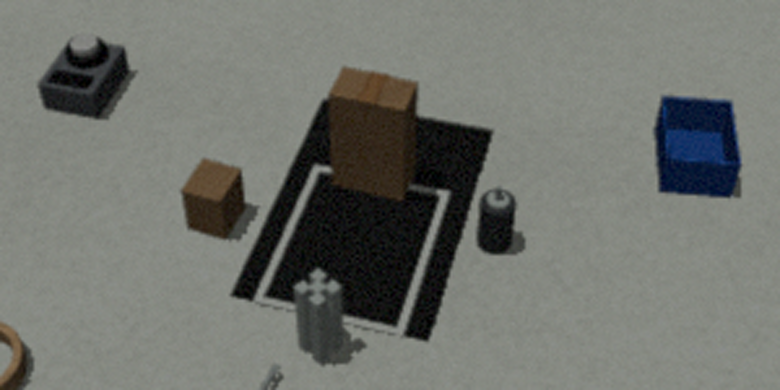

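The top view shows the mat (crop corners 296,91 / 466,97 / 457,356 / 284,350), with the carton at about (379,255) across the outline's near line. The console is at the right with its button at (713,333), and the bin is at the left. The scene view shows the carton's front face and foot corners at about (333,187) and (405,199).

Run:
```python
from h import *
from scipy.optimize import least_squares as LS
T=viewer.grab_frame('top'); S=viewer.grab_frame('scene')
tc=lambda p:np.array(p)/2.6+[130,130]-.3; sc=lambda p:np.array(p)/2.6+[140,150]-.3
c=lambda x,y,z:np.array([x,y,z])
def fit(obs,x0):
    def place(p,q): return np.array([p[0]+np.cos(p[2])*q[0]-np.sin(p[2])*q[1],p[1]+np.sin(p[2])*q[0]+np.cos(p[2])*q[1],q[2]])
    f=lambda p:np.concatenate([proj(d,place(p,q))-uv for d,q,uv in obs])
    s=LS(f,x0,loss='soft_l1'); print(s.x.round(4),'deg',np.degrees(s.x[2]).round(2)); print(s.fun.reshape(-1,2).round(1).tolist()); return s.x
M=[(T,c(.15,.1,.004),tc((296,91))),(T,c(.15,-.1,.004),tc((466,97))),(T,c(-.15,-.1,.004),tc((457,356))),(T,c(-.15,.1,.004),tc((284,350))),
(S,c(.15,-.1,.004),sc((232,295))),(S,c(.15,.1,.004),sc((429,340))),(S,c(-.15,.1,.004),sc((493,130)))]
m=fit(M,[.5,0,0])
h=.134
C=[(S,c(.0225,.04,.004),sc((406,199))),(S,c(.0225,-.04,.004),sc((333,188))),(S,c(.0225,.04,h),sc((411,107))),(S,c(.0225,-.04,h),sc((330,93))),
(S,c(-.0225,.04,h),sc((418,81))),(S,c(-.0225,-.04,h),sc((343,68))),
(T,c(.0225,.04,h),tc((342,230))),(T,c(.0225,-.04,h),tc((419,234))),(T,c(-.0225,-.04,h),tc((417,280))),(T,c(-.0225,.04,h),tc((339,275)))]
k=fit(C,[.48,0,0])
dx=k[:2]-m[:2]; a=m[2]; rel=np.array([np.cos(a)*dx[0]+np.sin(a)*dx[1],-np.sin(a)*dx[0]+np.cos(a)*dx[1]]); print('carton in outline frame',rel-[.055,0],'yaw rel',np.degrees(k[2]-a))
yr=k[2]-a; n=np.array([np.cos(yr),np.sin(yr)]); print('landed centre',rel-[.055,0]+n*(.0225+.065))
print('button',onz(T,tc((713,333)),.055),onz(S,sc((85,46)),.055), 'console',onz(T,tc((706,318)),.04))
for z in(.05,.06,.07): print(z,onz(T,tc((713,333)),z),onz(S,sc((85,46)),z))
```

```text
[ 0.5612  0.033  -0.0139] deg -0.8
[[-0.9, -0.4], [-0.2, -0.3], [0.1, 0.4], [-1.0, 0.0], [-0.7, -0.2], [-0.1, -0.3], [-0.7, -0.3]]
[ 0.5196  0.0268 -0.0106] deg -0.61
[[-0.5, 0.3], [-0.3, -1.0], [-1.6, 0.5], [-0.6, 0.5], [-0.1, -0.7], [-0.6, -0.8], [-1.3, 0.6], [-1.0, 0.1], [-0.7, -0.7], [-0.8, 0.2]]
carton in outline frame [-0.09655638 -0.00676905] yaw rel 0.1866356004893326
landed centre [-0.00905685 -0.00648402]
button [ 0.44579733 -0.33966992  0.055     ] [ 0.44550499 -0.33677542  0.055     ] console [ 0.4615074  -0.33646316  0.04      ]
0.05 [ 0.44561921 -0.34115453  0.05      ] [ 0.44003831 -0.340288    0.05      ]
0.06 [ 0.44597544 -0.3381853   0.06      ] [ 0.45097167 -0.33326283  0.06      ]
0.07 [ 0.44633166 -0.33521608  0.07      ] [ 0.46190502 -0.32623767  0.07      ]
```

The carton is square to the mat and should land about (-9, -6) mm off the outline's centre, so a straight +x push is right. I'll shut the fingers, square the tool and move behind the carton.

Call:
play_rows([
  [[1,0.917,-0.72,0,0.239],[1,0.917,-0.72,0,0.239],[1,0.917,-0.72,0,0.239],[1,0.917,-0.72,0,0.239],[1,0.917,-0.72,0,0.239],[1,0.917,-0.72,0,0.239],[1,0.917,-0.72,0,0.239],[1,0.917,-0.72,0,0.239],[1,0.917,-0.72,0,0.239],[1,0.917,-0.72,0,0.239]],
])

```text
clock: 1.83
tcp_pos: [0.3596, -0.4321, 0.2314]
orientation: [3.141, -0.021, -0.001]
contact_force: [0.4, -0.5, -0.2]
grip_width: 0.0
gripper_force: 0.0
```

Call:
play_rows([
  [[1,0.3,-1,0,0],[1,0.3,-1,0,0],[1,0.3,-1,0,0],[1,0.3,-1,0,0],[1,0.3,-1,0,0],[1,0.3,-1,0,0],[1,0.3,-1,0,0],[1,0.3,-1,0,0],[1,0.3,-1,0,0]],
])

```text
clock: 2.58
tcp_pos: [0.4222, -0.2335, 0.2312]
orientation: [3.141, -0.023, -0.0]
contact_force: [-1.1, -0.2, 0.0]
grip_width: -0.0003
gripper_force: 0.0
```

Call:
play_rows([
  [[1,0.1,-1,0,0],[1,0.1,-1,0,0],[1,0.1,-1,0,0],[1,0.1,-1,0,0],[1,0.1,-1,0,0],[1,0.1,-1,0,0],[1,0.1,-1,0,0],[1,0.1,-1,0,0],[1,0.1,-1,0,0]],
])

```text
clock: 3.33
tcp_pos: [0.4449, -0.0339, 0.2311]
orientation: [3.141, -0.023, -0.001]
contact_force: [0.1, -0.8, -0.1]
grip_width: -0.0001
gripper_force: 0.0
```

Call:
play_rows([
  [[1,0,-0.3,0,0],[1,0,-0.3,0,0],[1,0,-0.3,0,0],[1,0,-0.3,0.625,0],[1,0,-0.3,0.625,0],[1,0,-0.3,0.625,0],[1,0,-0.3,0.625,0],[1,0,-0.3,0.625,0],[1,0,-0.3,0.625,0]],
])

```text
clock: 4.08
tcp_pos: [0.4469, 0.0277, 0.1079]
orientation: [3.141, -0.02, 0.003]
contact_force: [0.2, -0.4, 1.6]
grip_width: 0.0
gripper_force: 0.0
```

Run:
```python
from h import *
o=get_obs(); print(o['tcp_pos'],o['contact_force'])
d=viewer.grab_frame('scene'); cv2.imwrite('pics/s2.png',cv2.resize(cv2.cvtColor(d['pixels'],cv2.COLOR_RGB2BGR)[60:300,140:440],None,fx=2.4,fy=2.4))
```

```text
[0.44694384 0.02765366 0.10793275] [ 0.22675245 -0.37750129  1.59168342]
```

View pics/s2.png

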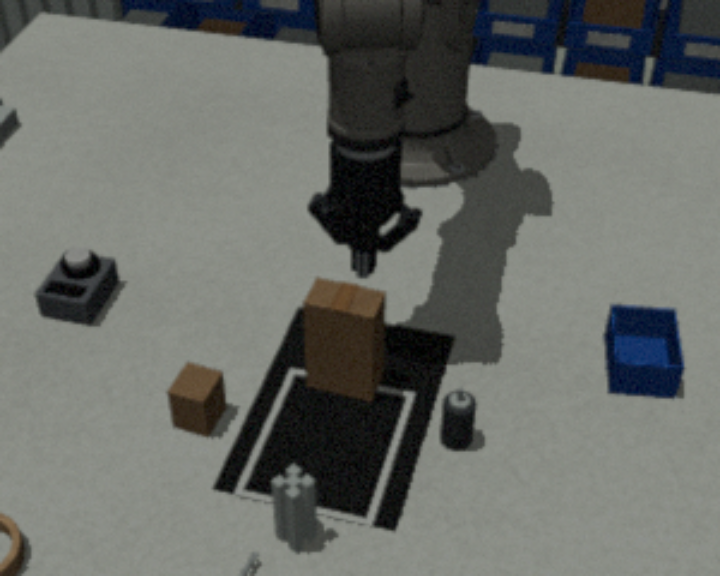

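Fingers (363,272) are centred behind the carton (345,335). I'll push slowly.

Call:
play_rows([
  [[1,0.1,0,0.01,0],[1,0.12,0,0.01,0],[1,0.14,0,0.01,0],[1,0.16,0,0.01,0],[1,0.18,0,0.01,0],[1,0.2,0,0.01,0],[1,0.22,0,0.01,0],[1,0.24,0,0.01,0],[1,0.26,0,0.01,0],[1,0.28,0,0.01,0],[1,0.3,0,0.01,0],[1,0.32,0,0.01,0]],
])

```text
clock: 5.13
tcp_pos: [0.5101, 0.0278, 0.1042]
orientation: [-3.142, 0.017, -0.0]
contact_force: [-1.2, -0.8, 0.6]
grip_width: -0.0004
gripper_force: 0.2
```

Run:
```python
from h import *
o=get_obs(); print(o['tcp_pos'],o['contact_force'])
d=viewer.grab_frame('scene'); cv2.imwrite('pics/s3.png',cv2.resize(cv2.cvtColor(d['pixels'],cv2.COLOR_RGB2BGR)[120:300,190:390],None,fx=3,fy=3))
```

```text
[0.51011677 0.02782505 0.10424666] [-1.23878183 -0.82174858  0.55300892]
```

View pics/s3.png

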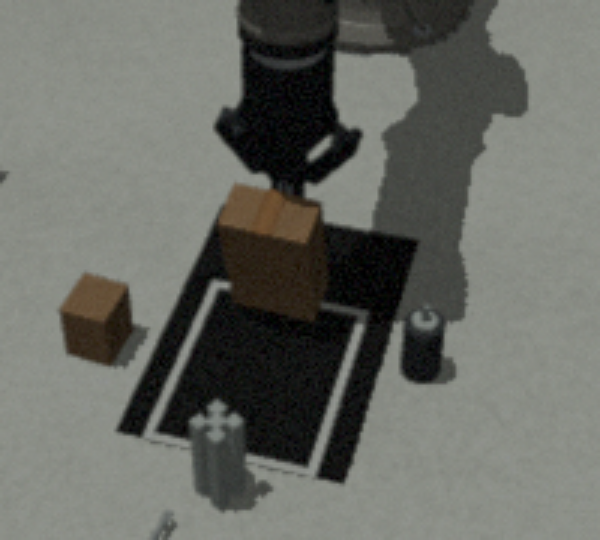

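The carton (275,250) is leaning forward with its foot still in place. I'll carry on until it falls, then hold.

Call:
play_rows([
  [[1,0.02,0,0,0],[1,0.04,0,0,0],[1,0.06,0,0,0],[1,0.08,0,0,0],[1,0.1,0,0,0],[1,0.12,0,0,0],[1,0.13,0,0,0],[1,0.13,0,0,0],[1,0.13,0,0,0],[1,0.13,0,0,0],[1,0.13,0,0,0],[1,0.13,0,0,0]],
])

```text
clock: 6.18
tcp_pos: [0.5355, 0.0275, 0.1043]
orientation: [3.142, -0.017, -0.0]
contact_force: [0.3, 0.0, -0.9]
grip_width: 0.0003
gripper_force: 0.0
```

Run:
```python
from h import *
o=get_obs(); print(o['tcp_pos'],o['contact_force'])
d=viewer.grab_frame('scene'); cv2.imwrite('pics/s4.png',cv2.resize(cv2.cvtColor(d['pixels'],cv2.COLOR_RGB2BGR)[120:300,190:390],None,fx=3,fy=3))
```

```text
[0.53548202 0.02752435 0.10430132] [ 0.28077063  0.02164099 -0.9415261 ]
```

View pics/s4.png

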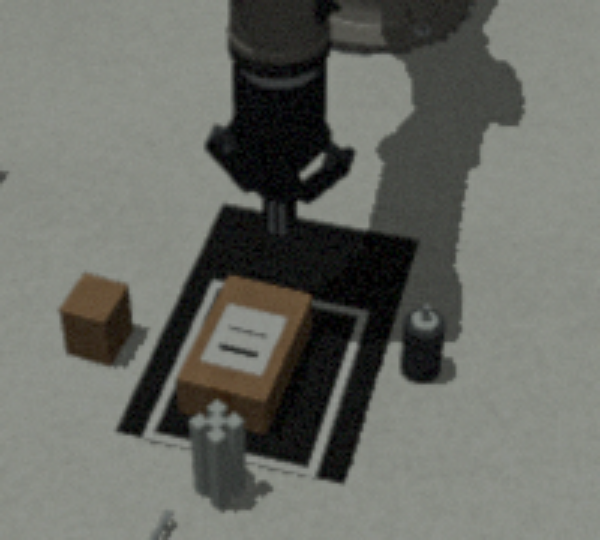

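The carton lies label up (245,350), untouched. I'll lift off, head for the button and check both from the cameras.

Call:
play_rows([
  [[1,0,0,-0.4,0],[1,0,0,-0.4,0],[1,0,0,-0.4,0],[1,-0.23,0.9,-0.4,0],[1,-0.23,0.9,-0.4,0],[1,-0.23,0.9,-0.4,0],[1,-0.23,0.9,-0.4,0],[1,-0.23,0.9,-0.4,0],[1,-0.23,0.9,-0.4,0],[1,-0.23,0.9,-0.4,0],[1,-0.23,0.9,-0.4,0]],
])

```text
clock: 7.15
tcp_pos: [0.4881, -0.151, 0.1844]
orientation: [-3.141, 0.015, -0.001]
contact_force: [-0.1, 0.7, 0.2]
grip_width: -0.0002
gripper_force: 0.0
```

Run:
```python
from h import *
o=get_obs(); print(o['tcp_pos'])
d=viewer.grab_frame('top')
for t in ('carton','console','scan_button_top','parts_bin'): print(t,[(np.round(x['score'],2),x['rect']) for x in viewer.trace(d,t)][:1])
x=viewer.trace(d,'carton')
if x:
    (c,s,a)=cv2.minAreaRect(np.argwhere(x[0]['pixels'])[:,::-1].astype(np.float32)); B=cv2.boxPoints((c,s,a))
    for b in B:
        p=onz(d,b,.049); v=p[:2]-[.5612,.033]; q=-.0139; print(b,p.round(3),'outline',np.round([np.cos(q)*v[0]+np.sin(q)*v[1]-.055,-np.sin(q)*v[0]+np.cos(q)*v[1]],4))
cv2.imwrite('pics/t5.png',cv2.resize(cv2.cvtColor(d['pixels'],cv2.COLOR_RGB2BGR)[130:310,230:430],None,fx=3,fy=3,interpolation=2))
```

```text
[ 0.48811395 -0.15097369  0.1844146 ]
carton [(np.float64(0.65), [263.6, 175.5, 293.1, 220.3])]
console [(np.float64(0.71), [408.0, 240.2, 418.8, 271.1])]
scan_button_top [(np.float64(0.33), [235.8, 165.5, 309.0, 269.2])]
parts_bin [(np.float64(0.72), [147.9, 246.6, 180.3, 286.8])]
[263.33102 218.02762] [0.549 0.062 0.049] outline [-0.0675  0.0284]
[267.11722 172.59314] [0.681 0.054 0.049] outline [0.0649 0.0229]
[294.5931  174.88278] [ 0.677 -0.026  0.049] outline [ 0.0612 -0.0571]
[290.80692 220.31726] [ 0.544 -0.018  0.049] outline [-0.071  -0.0508]
```

View pics/t5.png

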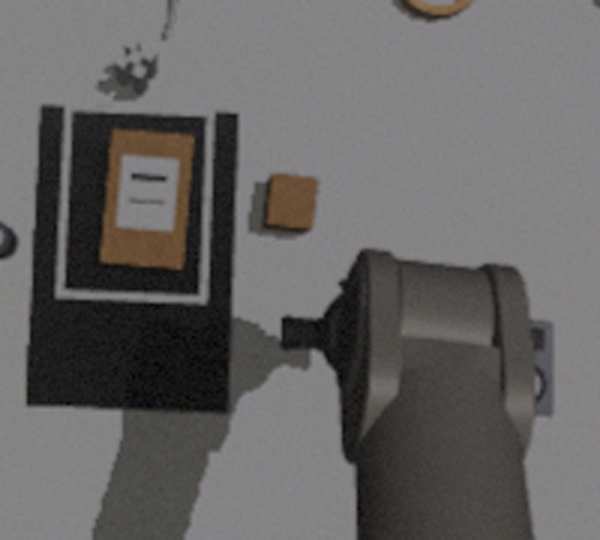

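The carton lies inside the outline: all four measured corners are at least 10 mm in, and black shows on every side of it (145,200). Now to the point above the button.

Call:
play_rows([
  [[1,-0.2,0.93,0,0],[1,-0.2,0.93,0,0],[1,-0.2,0.93,0,0],[1,-0.2,0.93,0,0],[1,-0.2,0.93,0,0],[1,-0.2,0.93,0,0],[1,-0.2,0.93,0.4,0],[1,-0.2,0.93,0.4,0],[1,-0.2,0.93,0.4,0],[1,-0.2,0.93,0.4,0],[1,-0.2,0.93,0.4,0]],
])

```text
clock: 8.37
tcp_pos: [0.447, -0.3374, 0.1058]
orientation: [3.141, -0.015, 0.002]
contact_force: [0.3, 0.5, 0.2]
grip_width: 0.0002
gripper_force: 0.0
```

Run:
```python
from h import *
o=get_obs(); print(o['tcp_pos'],o['contact_force'])
d=viewer.grab_frame('scene'); a=cv2.cvtColor(d['pixels'],cv2.COLOR_RGB2BGR)[120:220,100:240]
cv2.imwrite('pics/s6.png',cv2.resize(a,None,fx=4,fy=4,interpolation=2))
print(proj(d,o['tcp_pos']), (proj(d,o['tcp_pos'])-[100,120])*4,(proj(d,np.array([.4457,-.338,.055]))-[100,120])*4)
```

```text
[ 0.44700368 -0.33743356  0.10584906] [0.26245554 0.49432549 0.23528929]
[168.83936897 154.06789939] [275.35747587 136.27159756] [287.96159667 189.4732314 ]
```

View pics/s6.png

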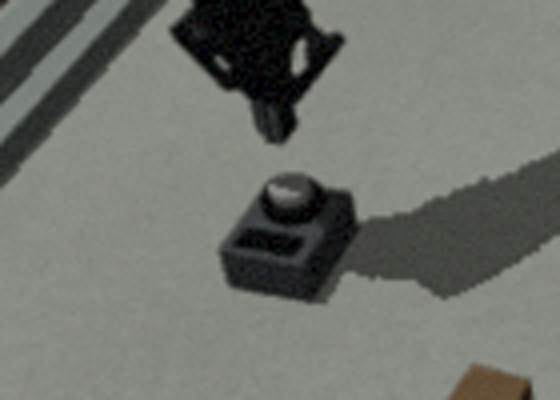

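The fingertips (275,138) are over the button (292,187), as predicted. I'll descend in small steps and watch the force.

Call:
play_rows([
  [[1,0,0,0.1,0],[1,0,0,0.17,0],[1,0,0,0.19,0],[1,0,0,0.2,0],[1,0,0,0.21,0],[1,0,0,0.22,0],[1,0,0,0.23,0],[1,0,0,0.23,0]],
])

```text
clock: 9.08
tcp_pos: [0.4468, -0.3381, 0.0591]
orientation: [3.14, -0.017, 0.003]
contact_force: [0.6, 0.5, 3.2]
grip_width: -0.0001
gripper_force: 1.5
```

Call:
play_rows([
  [[1,0,0,0.005,0],[1,0,0,0.01,0],[1,0,0,0.015,0],[1,0,0,0.02,0],[1,0,0,0.02,0],[1,0,0,0.02,0]],
])

```text
clock: 9.58
tcp_pos: [0.4468, -0.3381, 0.0559]
orientation: [3.14, -0.017, 0.003]
contact_force: [-1.6, 1.3, 14.4]
grip_width: 0.0003
gripper_force: 7.9
```

At 14 N, well over the 5 N the button needs, it has bottomed out. I'll release it and back off upward.

Call:
play_rows([
  [[1,0,0,0,0],[1,0,0,-0.1,0],[1,0,0,-0.5,0],[1,0,0,-0.5,0],[1,0,0,-0.5,0],[1,0,0,-0.5,0],[1,0,0,-0.5,0],[1,0,0,-0.5,0]],
])

```text
clock: 10.25
tcp_pos: [0.4445, -0.3368, 0.1527]
orientation: [-3.14, 0.017, 0.005]
contact_force: [0.2, -1.3, -0.4]
grip_width: -0.0001
gripper_force: 0.0
```

Run:
```python
from h import *
o=get_obs(); print(o['tcp_pos'],o['contact_force'])
d=viewer.grab_frame('scene'); cv2.imwrite('pics/s7.png',cv2.resize(cv2.cvtColor(d['pixels'],cv2.COLOR_RGB2BGR)[120:300,120:440],None,fx=2.4,fy=2.4,interpolation=2))
```

```text
[ 0.44451266 -0.33680906  0.1527271 ] [ 0.17419095 -1.30104245 -0.38087148]
```

View pics/s7.png

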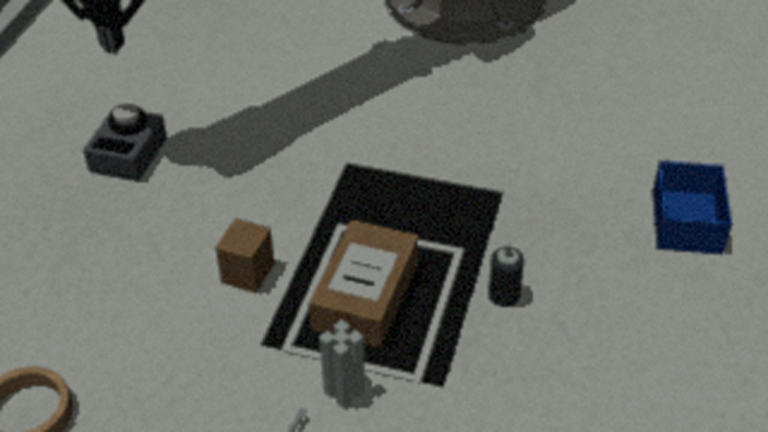

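The button (127,118) is up again with the fingers clear of it. The carton lies flat at (365,280), and the bystanders stand where they were.

```bash
python3 -c "
from bench import r
print(r.hand_in())"
```

```text
the job is handed in; nothing more can be done
None
```

I toppled the carton label up inside the outline, then pressed and released the scan button, left the bystanders standing and handed the job in; no verdict came back.

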